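# Wind a blank tight in a screw-jack clamp with its loose crank

## Robot

A 7-joint arm with a two-finger parallel gripper is mounted at the origin on a cart in front of the work surface, level with it; the furniture and walls round the work are solid. World frame = base frame: x ahead of the robot, y to its left, z up, the work surface at z = 0. Lengths are in m, angles in rad, forces in N, time in s.
With the tool pointing down it reaches from about 0.4 to 0.85 m from the base axis. Payload 10.4 kg.
Tool frame: the origin (TCP) lies midway between the tips of the shut fingers; the grasp point (between the pads) lies 19 mm behind it; y points along the fingers, x is the direction in which the jaws open and shut, and the axes are right-handed (so a half turn about y gives the same grasp; the last joint's range is limited). The gripper opens to 87 mm and grips with 3 to 60 N. Pads are 19 mm wide; open, the fingers measure 117 mm over their backs; the gripper's body (75 mm by 190 mm) begins 51 mm behind the grasp point.
Start: joints at [1.268, 0.332, -0.065, 1.46, 0.022, 1.35, -0.088], TCP at [0.173, -0.601, 0.223] pointing down, gripper open.
Joint ranges: [-2.6, 2.6], [-0.5, 2.12], [-1.47, 1.34], [0.16, 2.42], [-1.27, 4.41], [0.06, 2.06], [-2.6, 2.6]. Speed limits (rad/s): [2.22, 2.22, 2.79, 2.79, 3.14, 3.14, 3.14].

## Interface

Orientations are given as a unit quaternion [x, y, z, w].
In Python, from bench import r gives the robot as it stands. The module is installed in compiled form; this text tells all that it offers.
- The arm moves only by the tool arm_command, never from a script. Its argument "deltas" is one flat list of numbers, 6 for each row, row after row: the shift along the tool's x, y, z in m, then the turn, a rotation vector about the tool's x, y, z in degrees. In form: [tx, ty, tz, ax, ay, az, tx, ty, tz, ax, ay, az, ...]. A call has 1 to 8 rows; each row is the pose to reach, as a shift and turn from the pose commanded when the call began, along the tool's axes at that moment; what a row does not reach only later rows make up. A row lasts 1/8 s, in which the tool goes at most 62.5 mm and 10.7 degrees, less where a joint would pass 70% of its speed; a pose out of reach is approached as far as the arm can. A call with a gripper value outside its range is refused whole. "hand" is the opening, from 0 (shut) to 1 (fully open), set as the call begins (left out, the last holds). The fingers move at their own pace and stop on an object; "grip_force" is the grip in N (left out, the last holds). Time passes only in rows, so rows that repeat a pose let the fingers close. It gives the time, the measured TCP pose, the force and the opening at its end, in the units of the state.
- r.read_state(): the state, without advancing time (a new reading comes with each control period).
- r.camera(name): name is "scene" or "side" or "wrist"; returns a dict with "image" (480x640x3 uint8, red, green, blue), "intrinsics" (3x3 intrinsics, pixels), "world_from_camera" (4x4, takes a point from camera to world coordinates); the wrist camera has in their place "hand_eye" (4x4, takes a point from camera to tool coordinates, whose origin is the TCP and whose axes are the tool frame's). Camera axes: x right, y down, z forward; pixel columns grow to the right and rows downward; lengths in m; the calibration is good to about 2 mm. The wrist camera is an equidistant fisheye: a pixel r from the principal point sees the ray r / f radians off the axis. A picture is of the moment at which its call begins: read the wrist's pose just before it. There is no depth.
- r.close_job(): hands the job in, once; it reports no verdict.
Trained networks look in a picture, given as the dict that the camera call returned (one of the last four; its "shot" number tells which), for a name from the list of things; names that differ only in an ending like _2 or _b are one class to them, and where a whole thing is asked for, a point or a joint stands for the part that bears it (a point fixed in the world has none). Each returns a list of dicts, best first, with "conf" (0 to 1); they miss things now and then, are a little off and sometimes report something else, mostly with a low value. They report only what shows in the picture. A call takes as long as a camera call. They do not tell look-alikes from the thing itself.
- r.boxes_of(picture, query): "centre" ([row, column] in pixels, amid what is visible of it).
- r.regions_of(picture, query): "region" (480x640 bool, what is visible of it) and "centre" ([row, column] in pixels, amid what is visible of it).
The state is a dict: "time": time; "joint_positions": joint angles; "joint_vel": joint speeds; "joint_torque": joint torques, N m; "ee_pos": TCP position; "eef_rot": TCP orientation; "ft_force": force on the tool from outside, world axes, zero at the start; "torque": the same for the moment, N m; "width": finger opening in m.
Only numpy, scipy, OpenCV 4.12 (cv2) and the standard library are available. Lean on these libraries where they do the work, as an engineer would, in place of code of your own. Each camera call takes 0.05 s, during which the arm holds its last target.

## Task

Fit the loose crank handle fully down on the square drive shaft of the small screw-jack clamp and wind it clockwise (seen from above), so that the lifting table carries the wooden blank up until it is pressed firmly against the bar above it: stop when you feel the crank go tight, firm hand force and no forcing. Leave the crank fitted on the shaft, let go, and do not push the blank or the other things on the bench about.

Things in the scene. Friction and masses are not known exactly. Their poses are not given: they have to be found in the camera images.
- crank_hub (a point): Loose crank's steel hub, to be grasped: upright square column 30 x 30 mm, 52 tall, standing on its underside; this point on its axis, 36 mm up. x: along the arm (14 mm wide, 39 to 48 mm up) to the revolving grip; y: square to two hub faces (grasp across these, beside the arm); z up. Counterweight, 26 mm across, up to 56 mm high, 36 mm out on the -x side.
- crank_socket (a point): Centre of the mouth of the crank's square socket, at the middle of the hub's underside; same axes as the hub. The socket is 16 mm square and 26 mm deep, its sides parallel to the hub's faces.
- grip_centre (a point): Centre of the crank's black revolving grip: upright, 20 mm thick, 42 mm tall, 60 mm out from the hub's axis; this point 75 mm above the hub's underside. It spins freely on its own upright axis, so it can be held tightly and led round in a circle without turning the hand.
- crank: The whole loose crank, 0.33 kg; origin at the middle of the hub's underside, axes as for the hub.
- shaft_shoulder (a point): Jack's drive shaft, on its axis at the shoulder (25 mm across, 103 mm above the bench) where the hub's underside rests when fully down. x, y: square to the shaft's flats, turning with it. Above: a 14 mm square 18 mm tall, then a round nose tapering to 8 mm, top 24 mm up. The socket fits in any quarter turn, with 2 mm play: about 8 degrees of slack each way before it drives.
- jack: The grey jack clamp, fixed to the bench: base 100 x 215 x 14 mm, origin under the middle of the lifting table; the drive-shaft housing (52 x 52 mm) stands 110 mm away on its -y side.
- lift_table_top (a point): Centre of the top face of the lifting table, a steel plate 64 x 62 x 10 mm; at the start 36 mm above the bench.
- lift_table (a joint): Rise of the lifting table from its start, m, up positive: 12 mm per clockwise turn of the shaft, which stays where left. Turning takes about 3 N at the grip while idle; once the blank meets the bar it rises steeply, within some 20 degrees: about 5 N at the grip is firm, 9 N is forcing.
- bridge: The bridge of the clamp, fixed: two upright columns (16 mm thick, 100 mm apart) with a dark cross bar 30 x 122 mm over the lifting table, top about 113 mm above the bench; its height differs from time to time by +-5 mm. Origin: below the bar's middle, 84 mm under the pressure face.
- bridge_face (a point): Centre of the underside of the bar's rubber pressure face (26 x 66 mm), against which the blank is to be pressed.
- blank_centre (a point): Centre of the wooden blank, a plain square bar 27 x 120 x 27 mm that lies on the lifting table under the bridge, its long axis (own y) crossing the bar; its top is 13.5 mm above this point.
- blank: The same blank; origin at the middle of its underside.
- whetstone: Grey whetstone, 33 x 68 x 27 mm, origin at the middle of its underside; leave alone.
- sanding_block: Brown sanding block, 52 x 92 x 32 mm, origin at the middle of its underside; leave alone.
- collet: Steel collet standing on end, 25 mm across, 40 mm tall, origin under it; leave alone.
Not all that is in view belongs to the job. Leave any green look-alike of the blank alone.

How it is judged:
By the outcome, as a careful person would: the job done as asked, in the order asked, and still so for the second after the job is handed in, with the robot touching nothing.
It also fails if it takes over 72 s, if anything falls off the work surface, if the arm or the gripper's body presses on something with over 40 N, if the wrist force passes 120 N, or if a joint passes its speed limit or range.

## Working session

There is one attempt and no reset: what is moved stays moved. The work goes in short steps, Python scripts to look and compute and a tool call to move; the robot and the scene stay as the last step left them, time stands still between calls to the robot, and variables do not carry over. Pictures are saved under pics/ and viewed, and the job is handed in when it is done.

Besides the shell and the picture viewer there is one more tool, called in YAML: its name, and indented under it one key for each argument. arm_command: Moves the arm, as the interface text tells. Its arguments: {"type":"object","properties":{"deltas":{"type":"array","items":{"type":"number"}},"hand":{"type":"number"},"grip_force":{"type":"number"}},"required":["deltas"]}

```bash
mkdir -p pics
cat > h.py <<'E'
import numpy as np, cv2
from bench import r
from scipy.spatial.transform import Rotation as R
def save(p,n): cv2.imwrite('pics/'+n+'.png',cv2.cvtColor(p['image'],cv2.COLOR_RGB2BGR))
def ray(p,row,col):
    K=np.array(p['intrinsics']);T=np.array(p['world_from_camera'])
    d=T[:3,:3]@np.linalg.solve(K,[col,row,1.]);return T[:3,3],d/np.linalg.norm(d)
def atz(p,row,col,z):
    o,d=ray(p,row,col);return o+d*(z-o[2])/d[2]
def proj(p,X):
    K=np.array(p['intrinsics']);T=np.array(p['world_from_camera'])
    c=T[:3,:3].T@(np.array(X)-T[:3,3]);u=K@c;return u[1]/u[2],u[0]/u[2]
def tri(rs):
    A=np.zeros((3,3));b=np.zeros(3)
    for o,d in rs:
        M=np.eye(3)-np.outer(d,d);A+=M;b+=M@o
    return np.linalg.solve(A,b)
def wproj(p,s,X):
    Tt=np.eye(4);Tt[:3,:3]=R.from_quat(s['eef_rot']).as_matrix();Tt[:3,3]=s['ee_pos']
    T=Tt@np.array(p['hand_eye']);c=T[:3,:3].T@(np.array(X)-T[:3,3])
    K=np.array(p['intrinsics']);th=np.arctan2(np.hypot(c[0],c[1]),c[2]);n=np.hypot(c[0],c[1])
    return K[1,2]+K[1,1]*th*c[1]/n,K[0,2]+K[0,0]*th*c[0]/n
def wray(p,s,row,col):
    Tt=np.eye(4);Tt[:3,:3]=R.from_quat(s['eef_rot']).as_matrix();Tt[:3,3]=s['ee_pos']
    T=Tt@np.array(p['hand_eye']);K=np.array(p['intrinsics'])
    a=(col-K[0,2])/K[0,0];b=(row-K[1,2])/K[1,1];th=np.hypot(a,b)
    d=np.array([np.sin(th)*a/th,np.sin(th)*b/th,np.cos(th)]);return T[:3,3],T[:3,:3]@d
def watz(p,s,row,col,z):
    o,d=wray(p,s,row,col);return o+d*(z-o[2])/d[2]
E
python3 - <<'E'
from h import *
s=r.read_state();print(s)
P={}
for n in ['scene','side','wrist']:
    p=r.camera(n);P[n]=p;save(p,n+'0');print(n,p['intrinsics'],p.get('world_from_camera',p.get('hand_eye')))
for q in ['crank_hub','crank_socket','grip_centre','crank','shaft_shoulder','jack','lift_table_top','bridge','bridge_face','blank_centre','blank']:
    for n in P:
        for f in [r.boxes_of]:
            print(q,n,[(np.round(d['centre'],1).tolist(),round(d['conf'],2)) for d in f(P[n],q)][:3])
print(r.read_state()['time'])
E
```

```text
{'time': 0.0, 'joint_positions': array([ 1.26841096,  0.33287028, -0.06466758,  1.46091067,  0.02159133,
        1.34988133, -0.08846422]), 'joint_vel': array([ 0.00012237, -0.0002598 , -0.00025806, -0.00040094, -0.0014128 ,
        0.00311603,  0.00176693]), 'joint_torque': array([-2.39172969e-04, -6.23254108e+01,  2.41767301e-02, -3.89898455e+01,
       -6.14799047e-02,  3.99659935e-02,  1.47545711e-04]), 'ee_pos': array([ 0.17247157, -0.60034946,  0.22176947]), 'eef_rot': array([-0.56456482,  0.42579178, -0.42498881,  0.56511276]), 'ft_force': array([-0.19726303,  0.10567168, -0.19486637]), 'torque': array([ 0.01332317,  0.03511608, -0.01368361]), 'width': 0.08704495061171898}
scene [[494.37598517   0.         317.0461921 ]
 [  0.         494.37598517 243.92164024]
 [  0.           0.           1.        ]] [[ 0.70635642 -0.27094837  0.65394769 -0.05679822]
 [-0.7075877  -0.29572156  0.64176974 -0.61260368]
 [ 0.01949997 -0.91604352 -0.40060456  0.43046255]
 [ 0.          0.          0.          1.        ]]
side [[616.63971303   0.         312.15026983]
 [  0.         616.6397130
[... 1309 characters left out ...]
rist []
lift_table_top scene [([239.7, 284.9], 0.49)]
lift_table_top side [([277.6, 395.8], 0.7)]
lift_table_top wrist []
bridge scene [([208.6, 282.8], 0.86)]
bridge side [([248.6, 404.6], 0.63)]
bridge wrist []
bridge_face scene [([211.2, 281.3], 0.85)]
bridge_face side [([251.7, 404.6], 0.78)]
bridge_face wrist []
blank_centre scene [([229.7, 278.3], 0.94), ([382.7, 323.9], 0.66)]
blank_centre side [([278.0, 410.0], 0.92), ([354.6, 303.1], 0.69), ([222.9, 190.8], 0.6)]
blank_centre wrist [([33.8, 70.1], 0.62)]
blank scene [([232.7, 277.0], 0.72), ([382.4, 322.7], 0.65), ([210.2, 282.3], 0.3)]
blank side [([224.4, 193.4], 0.6), ([278.3, 412.5], 0.58)]
blank wrist [([35.5, 70.5], 0.93)]
1.8
```

View pics/scene0.png

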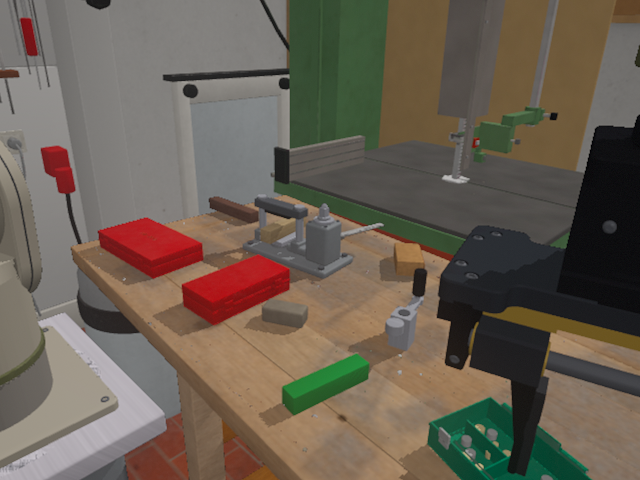

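View pics/side0.png

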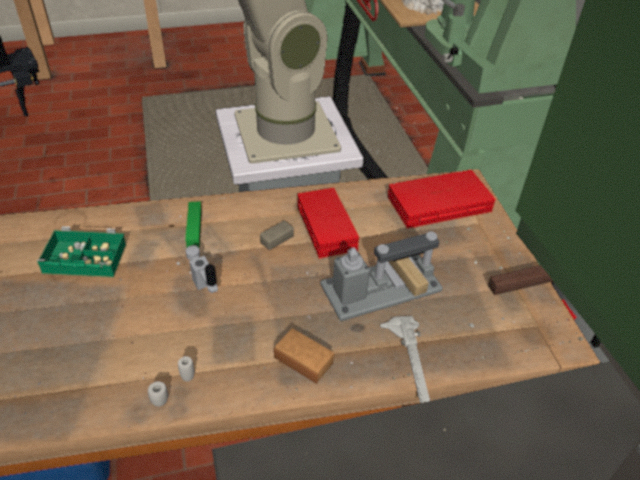

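View pics/wrist0.png

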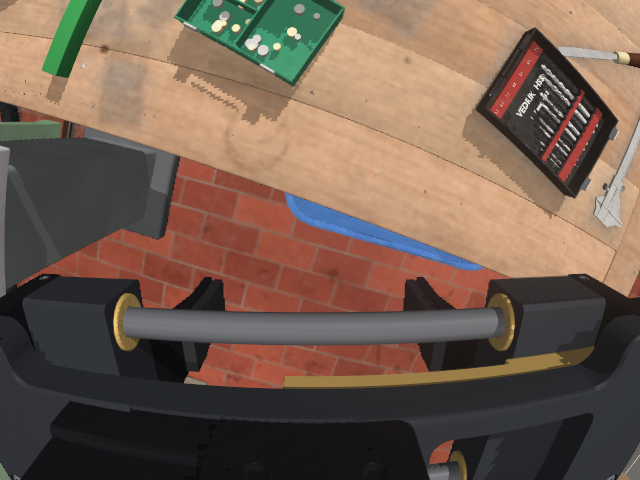

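Run:
```python
from h import *
a=cv2.imread('pics/scene0.png');b=cv2.imread('pics/side0.png')
f=lambda i,r0,r1,c0,c1:cv2.resize(i[r0:r1,c0:c1],(400,300),interpolation=cv2.INTER_CUBIC)
cv2.imwrite('pics/crop0.png',np.vstack([np.hstack([f(a,260,365,340,480),f(b,225,315,150,270)]),np.hstack([f(a,180,285,240,380),f(b,225,315,315,435)])]))
P={n:r.camera(n) for n in['scene','side']}
def T(x,y): 
    ra=ray(P['scene'],*x);rb=ray(P['side'],*y);X=tri([ra,rb])
    print(np.round(X,4),'res',[round(np.linalg.norm(np.cross(X-o,d))*1000,1) for o,d in(ra,rb)])
T([318.9,407.8],[271.7,200.7]);T([284,419],[277.2,210.8]);T([210.9,281],[251.7,404.6]);T([229.7,278.3],[278,410])
T([213,324],[253,350])
print(atz(P['side'],271.7,200.7,.036),atz(P['scene'],318.9,407.8,.036))
```

```text
[ 0.4861 -0.2709  0.0386] res [np.float64(0.2), np.float64(0.2)]
[ 0.5357 -0.2543  0.0716] res [np.float64(1.1), np.float64(1.1)]
[0.5661 0.1013 0.0875] res [np.float64(1.9), np.float64(1.9)]
[0.5789 0.1184 0.0333] res [np.float64(8.0), np.float64(8.0)]
[ 0.5738 -0.0097  0.113 ] res [np.float64(0.6), np.float64(0.6)]
[ 0.48343368 -0.27060834  0.036     ] [ 0.48969844 -0.26887232  0.036     ]
```

View pics/crop0.png

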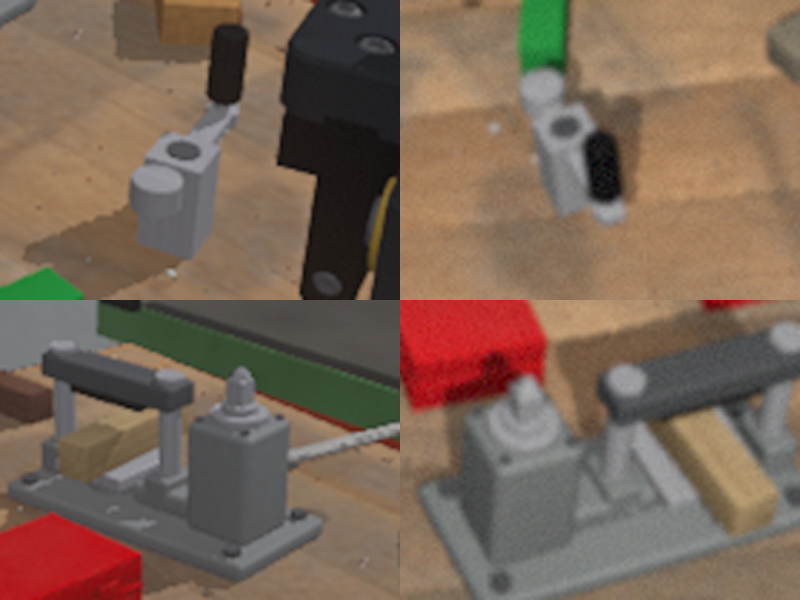

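```bash
cat >> h.py <<'E'
def yaw(s):
    m=R.from_quat(s['eef_rot']).as_matrix();return np.degrees(np.arctan2(m[1,0],m[0,0])),m
def cmd(s,X,xang):
    """delta in tool axes to TCP X, tool x pointing at world angle xang deg, tool y down. From measured pose."""
    y,m=yaw(s);t=m.T@(np.array(X)-s['ee_pos'])
    a=np.radians(xang);x=np.array([np.cos(a),np.sin(a),0]);yy=np.array([0,0,-1.]);M=np.stack([x,yy,np.cross(x,yy)],1)
    return np.round(t,4),np.round(R.from_matrix(m.T@M).as_rotvec(degrees=True),2)
E
python3 - <<'E'
from h import *
s=r.read_state();y,m=yaw(s);print(s['time'],y,m.round(3))
for a in(108,-72): print(cmd(s,[.487,-.27,.23],a))
E
```

```text
1.9 -73.96698599188386 [[ 0.276  0.     0.961]
 [-0.961 -0.     0.276]
 [ 0.    -1.     0.   ]]
(array([-0.231 , -0.0074,  0.3935]), array([-1.0000e-02,  1.7803e+02, -0.0000e+00]))
(array([-0.231 , -0.0074,  0.3935]), array([-0.  , -1.97,  0.01]))
```

arm_command:
  deltas: [-0.05, -0.01, 0.06, 0, 0, 0, -0.09, -0.02, 0.12, 0, 0, 0, -0.12, -0.03, 0.17, 0, 0, 0, -0.15, -0.03, 0.22, 0, 0, 0, -0.17, -0.03, 0.27, 0, -1, 0, -0.2, -0.03, 0.32, 0, -2, 0, -0.22, -0.03, 0.36, 0, -2, 0, -0.231, -0.03, 0.385, 0, -2, 0]
  hand: 1

```text
time: 2.9
ee_pos: [0.4808, -0.2696, 0.2528]
eef_rot: [-0.573, 0.414, -0.415, 0.573]
ft_force: [0.0, -0.6, 1.0]
width: 0.0873
```

Run:
```python
from h import *
s=r.read_state();print(s['time'],s['ee_pos'],yaw(s)[0],s['ft_force'])
p=r.camera('wrist');save(p,'wrist1')
for q in ['crank_hub','crank_socket','grip_centre','crank','shaft_shoulder','blank_centre']:
    print(q,[(np.round(d['centre'],1).tolist(),round(d['conf'],2)) for d in r.boxes_of(p,q)][:3])
```

```text
2.9 [ 0.48077599 -0.26960785  0.25276679] -71.76938099509003 [ 0.00929333 -0.62781321  0.99680362]
crank_hub [([217.1, 315.1], 0.62)]
crank_socket [([216.2, 314.3], 0.84)]
grip_centre [([164.0, 317.2], 0.93)]
crank [([246.8, 162.4], 0.71), ([217.0, 314.7], 0.65)]
shaft_shoulder [([54.5, 81.9], 0.64), ([56.5, 33.6], 0.29), ([216.2, 313.0], 0.26)]
blank_centre [([71.5, 42.5], 0.92), ([348.7, 269.3], 0.89)]
```

View pics/wrist1.png

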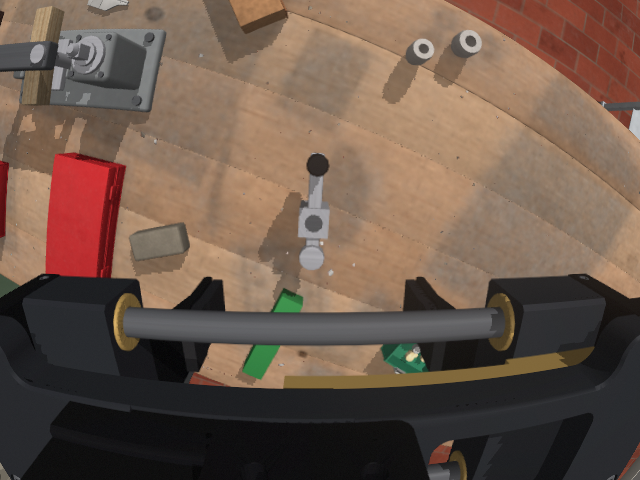

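The wrist view shows the crank: hub bore at about (223,314), black grip top at (163,318), counterweight at (259,311). The jack is at upper left, with its shaft at about (57,88). The green bar at (335,270) is the look-alike.

Run:
```python
from h import *
s=r.read_state();p=r.camera('wrist')
im=cv2.cvtColor(p['image'],cv2.COLOR_RGB2BGR)
cv2.imwrite('pics/crop1.png',np.hstack([cv2.resize(im[140:280,250:390],(400,400),interpolation=cv2.INTER_CUBIC),cv2.resize(im[0:120,40:160],(400,400),interpolation=cv2.INTER_CUBIC)]))
h=watz(p,s,223,314,.052);g=watz(p,s,163,318,.096);c=watz(p,s,259,311.5,.056)
print(h,g,c,np.linalg.norm(g-h),np.linalg.norm(c-h))
d=g-c;print(np.degrees(np.arctan2(d[1],d[0])),np.degrees(np.arctan2(*(g-h)[[1,0]])))
```

```text
[ 0.47240751 -0.27591356  0.052     ] [ 0.53219619 -0.26005776  0.096     ] [ 0.4370669  -0.28469315  0.056     ] 0.0759084482967241 0.036633870434308546
14.518784972017823 14.852789770888547
```

View pics/crop1.png

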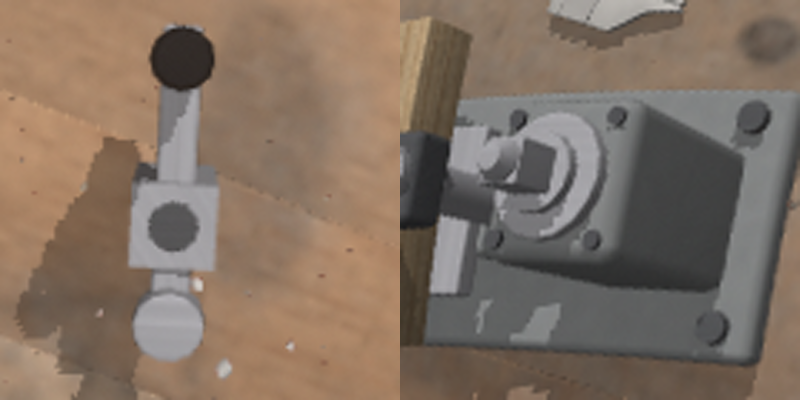

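Run:
```python
from h import *
s=r.read_state();p=r.camera('wrist');print(s['ee_pos'],yaw(s)[0],s['time'])
im=cv2.cvtColor(p['image'],cv2.COLOR_RGB2BGR);cv2.imwrite('pics/wrist2.png',im)
for n,row,col,z in[('hub',219.2,311,.052),('grip',160,313.7,.096),('cw',254.5,308.8,.056)]:
    print(n,watz(p,s,row,col,z))
h=watz(p,s,219.2,311,.052);g=watz(p,s,160,313.7,.096);c=watz(p,s,254.5,308.8,.056)
d=g-c;print(np.degrees(np.arctan2(d[1],d[0])),np.linalg.norm((g-h)[:2]))
# consistency w/ scene/side
P={n:r.camera(n) for n in['scene','side']}
# grip top & hub top centers read from crop0: scene crop scale 140/400 ; side 120/400
sc=lambda u,v:(260+v*105/300,340+u*140/400)
sd=lambda u,v:(225+v*90/300,150+u*120/400)
for n,A,B in[('hub',sc(183,151),sd(167,127)),('grip',sc(231,32),sd(200,143)),]:
    print(n,tri([ray(P['scene'],*A),ray(P['side'],*B)]))
# shaft: nose top and base
sc2=lambda u,v:(180+v*105/300,240+u*140/400)
sd2=lambda u,v:(225+v*90/300,315+u*120/400)
A=sc2(241,373-300);B=sd2(128,381-300);print('nose',tri([ray(P['scene'],*A),ray(P['side'],*B)]))
print('nose wrist(old img)',A,B)
cv2.imwrite('pics/crop2.png',np.hstack([cv2.resize(im[0:100,40:160],(800,667),interpolation=cv2.INTER_CUBIC)])[:600])
```

```text
[ 0.47801462 -0.27352483  0.25261903] -72.08600982254715 3.3
hub [ 0.47528013 -0.27176305  0.052     ]
grip [ 0.53362857 -0.25565552  0.096     ]
cw [ 0.44086768 -0.28052969  0.056     ]
15.010924517229267 0.060530924582546934
hub [ 0.47689642 -0.26938748  0.05216544]
grip [ 0.53527577 -0.25427722  0.09421977]
nose [ 0.57848313 -0.00563032  0.12556182]
nose wrist(old img) (205.55, 324.35) (249.3, 353.4)
```

View pics/crop2.png

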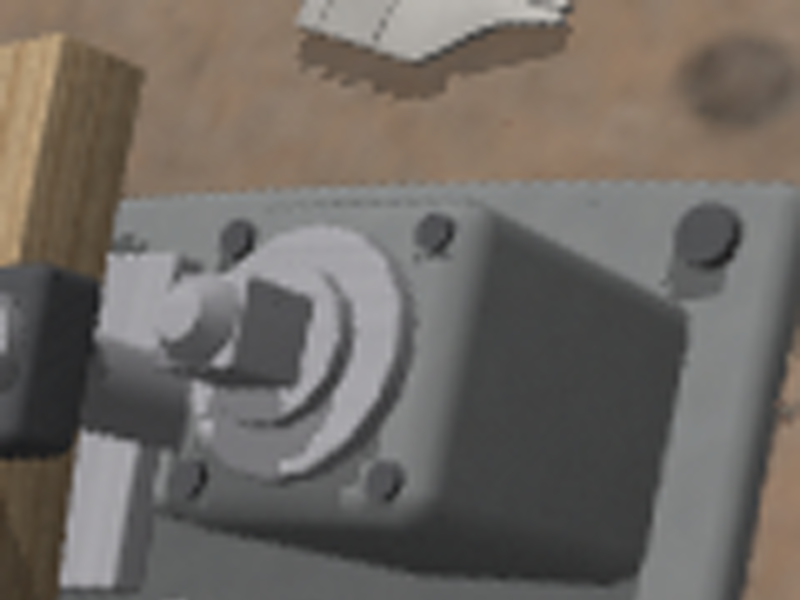

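Run:
```python
from h import *
s=r.read_state()
print(cmd(s,[.476,-.271,.1],-75),cmd(s,[.476,-.271,.018],-75))
```

```text
(array([-0.0027,  0.1526, -0.0017]), array([0.  , 2.96, 0.01])) (array([-0.0027,  0.2346, -0.0017]), array([0.  , 2.96, 0.01]))
```

arm_command:
  deltas: [-0.003, 0.05, -0.002, 0, 3, 0, -0.003, 0.1, -0.002, 0, 3, 0, -0.003, 0.14, -0.002, 0, 3, 0, -0.003, 0.18, -0.002, 0, 3, 0, -0.003, 0.21, -0.002, 0, 3, 0, -0.003, 0.225, -0.002, 0, 3, 0, -0.003, 0.234, -0.002, 0, 3, 0, -0.003, 0.234, -0.002, 0, 3, 0]

```text
time: 4.45
ee_pos: [0.4763, -0.2703, 0.0189]
eef_rot: [-0.561, 0.43, -0.43, 0.561]
ft_force: [0.2, -0.7, 0.3]
width: 0.0868
```

Run:
```python
from h import *
s=r.read_state();print(s['time'],s['ee_pos'],yaw(s)[0],s['ft_force'])
p=r.camera('wrist');save(p,'wrist3')
```

```text
4.45 [ 0.47625307 -0.27031888  0.01885239] -74.97379080345637 [ 0.18390327 -0.6630291   0.30760589]
```

View pics/wrist3.png

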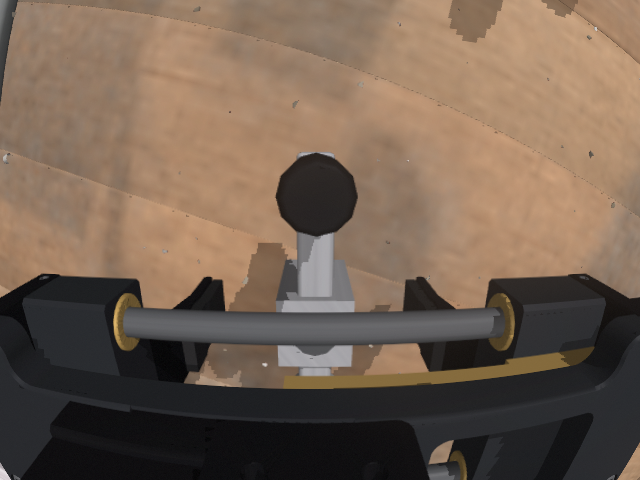

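The hub sits centred between the fingers, with the arm and grip pointing straight ahead. I'll close now.

arm_command:
  deltas: [0, 0, 0, 0, 0, 0, 0, 0, 0, 0, 0, 0, 0, 0, 0, 0, 0, 0, 0, 0, 0, 0, 0, 0, 0, 0, 0, 0, 0, 0]
  hand: 0
  grip_force: 35

```text
time: 5.12
ee_pos: [0.476, -0.2702, 0.0186]
eef_rot: [0.561, -0.43, 0.43, -0.561]
ft_force: [-0.5, 0.2, 0.1]
width: 0.0452
```

Run:
```python
from h import *
s=r.read_state();print(s['time'],s['ee_pos'],yaw(s)[0],s['ft_force'],s['width'])
# pose over approx shaft at height
print(cmd(s,[.476,-.27,.24],-75)); print(cmd(s,[.5,-.12,.26],-75))
```

```text
5.125 [ 0.47601912 -0.27015165  0.01856616] -74.96769495481473 [-0.46347927  0.15584519  0.11972474] 0.04518240980211575
(array([-1.000e-04, -2.214e-01,  0.000e+00]), array([-0.  ,  0.03,  0.  ]))
(array([-0.1388, -0.2414,  0.0621]), array([-0.  ,  0.03,  0.  ]))
```

Not yet shut (45 mm); give it a bit longer.

arm_command:
  deltas: [0, 0, 0, 0, 0, 0, 0, 0, 0, 0, 0, 0, 0, 0, 0, 0, 0, 0]

```text
time: 5.5
ee_pos: [0.4761, -0.2702, 0.0186]
eef_rot: [0.561, -0.43, 0.43, -0.561]
ft_force: [0.1, -0.9, 0.1]
width: 0.0295
```

arm_command:
  deltas: [0, -0.03, 0, 0, 0, 0, 0, -0.08, 0, 0, 0, 0, 0, -0.13, 0, 0, 0, 0, -0.03, -0.18, 0.01, 0, 0, 0, -0.07, -0.21, 0.03, 0, 0, 0, -0.11, -0.22, 0.05, 0, 0, 0, -0.14, -0.22, 0.06, 0, 0, 0, -0.14, -0.22, 0.06, 0, 0, 0]

```text
time: 6.5
ee_pos: [0.4976, -0.1162, 0.2383]
eef_rot: [-0.562, 0.429, -0.429, 0.562]
ft_force: [0.2, -0.8, -4.3]
width: 0.0295
```

Run:
```python
from h import *
s=r.read_state();print(s['time'],s['ee_pos'],yaw(s)[0],s['ft_force'],s['width'])
p=r.camera('wrist');save(p,'wrist4');s2=r.read_state();print(s2['ee_pos'])
for q in ['shaft_shoulder','crank_socket']:
    print(q,[(np.round(d['centre'],1).tolist(),round(d['conf'],2)) for d in r.boxes_of(p,q)][:3])
```

```text
6.5 [ 0.49761826 -0.11624441  0.23831322] -74.68804829254852 [ 0.20515788 -0.82518913 -4.27810413] 0.029465955381044205
[ 0.49732452 -0.11842738  0.23809363]
shaft_shoulder [([105.8, 206.5], 0.81)]
crank_socket [([196.6, 311.5], 0.7), ([251.9, 314.8], 0.69)]
```

View pics/wrist4.png

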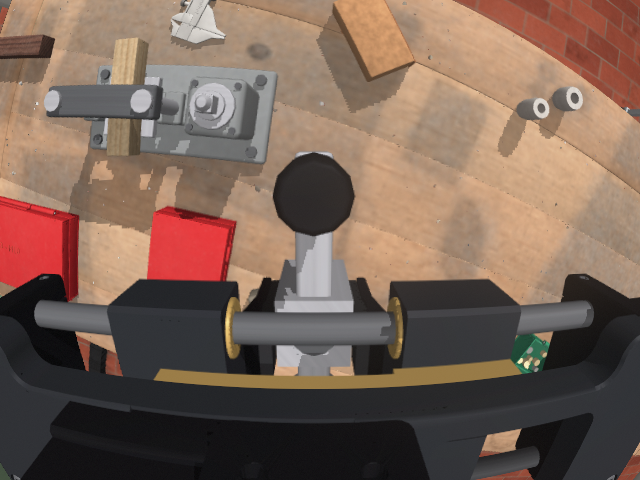

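Run:
```python
from h import *
s=r.read_state();p=r.camera('wrist');save(p,'wrist5');print(s['ee_pos'],yaw(s)[0])
im=cv2.imread('pics/wrist5.png')
cv2.imwrite('pics/crop5.png',cv2.resize(im[70:145,165:265],(800,600),interpolation=cv2.INTER_CUBIC))
```

```text
[ 0.49717586 -0.12030847  0.23803049] -75.02745865554611
```

View pics/crop5.png

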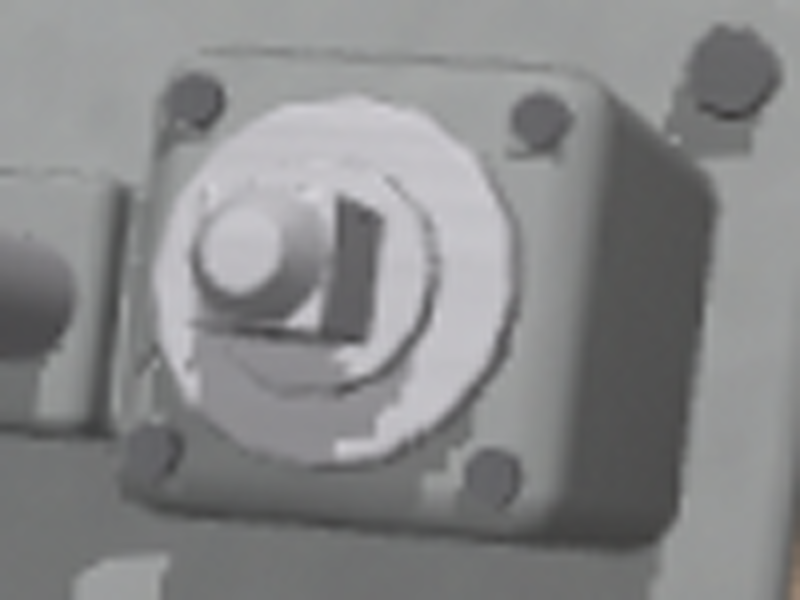

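```bash
cat > fit.py <<'E'
from h import *
from unittest.mock import MagicMock
E
python3 - <<'E'
from h import *
s=r.read_state();p=r.camera('wrist')
c=lambda u,v:(70+v/8,165+u/8)
f=lambda u,v,z:watz(p,s,*c(u,v),z)
print('nose',f(243,255,.127));print('shoulder',f(317,274,.103))
def ang(a,b): d=b-a;return np.degrees(np.arctan2(d[1],d[0])),np.linalg.norm(d)
print('right top edge',ang(f(340,195,.121),f(322,335,.121)),'front',ang(f(195,325,.121),f(322,335,.121)),'base r',ang(f(382,208,.103),f(368,342,.103)))
# overlay
import itertools
im=cv2.imread('pics/wrist5.png');big=cv2.resize(im[70:145,165:265],(800,600),interpolation=cv2.INTER_CUBIC)
def draw(X,col):
    q=np.array([wproj(p,s,x) for x in X]);q=np.stack([(q[:,1]-165)*8+3.5,(q[:,0]-70)*8+3.5],1)
    cv2.polylines(big,[q.round().astype(int)],True,col,1)
x0,y0=(f(243,255,.127)[:2]+f(317,274,.103)[:2])/2;print(x0,y0)
th=np.radians(15)
t=np.linspace(0,2*np.pi,40)
circ=lambda r_,z:[(x0+r_*np.cos(a),y0+r_*np.sin(a),z) for a in t]
sq=lambda z:[(x0+7*1.4142e-3*np.cos(th+a),y0+7*1.4142e-3*np.sin(th+a),z) for a in np.pi/4+np.arange(4)*np.pi/2]
draw(circ(.004,.127),(0,0,255));draw(circ(.0125,.103),(0,255,0));draw(sq(.121),(255,0,0));draw(sq(.103),(255,0,255))
cv2.imwrite('pics/ov5.png',big)
E
```

```text
nose [ 0.5774332  -0.00774301  0.127     ]
shoulder [ 0.57798626 -0.00780144  0.103     ]
right top edge (np.float64(-172.79514510098178), np.float64(0.013680877602049876)) front (np.float64(-83.50586039285963), np.float64(0.013029031586568542)) base r (np.float64(-171.37833288642202), np.float64(0.013877337026105711))
0.5777097330878485 -0.007772226649435457
```

View pics/ov5.png

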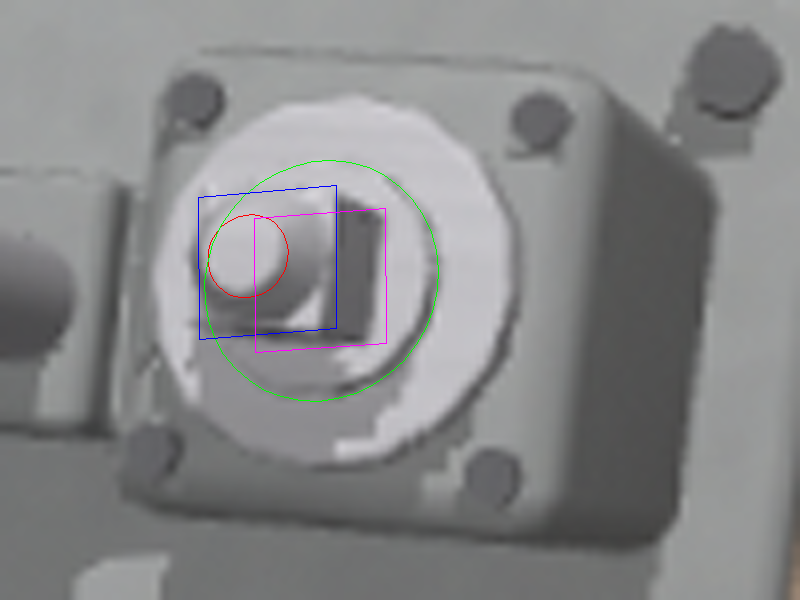

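Run:
```python
from h import *
s=r.read_state();p=r.camera('wrist');save(p,'wrist6');print(s['time'],s['ee_pos'],s['ft_force'])
im=cv2.imread('pics/wrist6.png')
cv2.imwrite('pics/crop6.png',cv2.resize(im[140:260,234:394],(800,600),interpolation=cv2.INTER_CUBIC))
y,m=yaw(s)
for row,col in[(193.5,313.5)]:
    X=watz(p,s,row,col,s['ee_pos'][2]+.079);print(m.T@(X-s['ee_pos']))
X=watz(p,s,57+193.5-57,313.5,.0)
print(cmd(s,[.5777,-.0078,.2],-82.5))
```

```text
6.75 [ 0.49728007 -0.12054309  0.23813077] [-0.06839676  0.10640388 -4.191521  ]
[-0.00012232 -0.07904648  0.06029832]
(array([-0.0882,  0.0381,  0.1068]), array([ 0.04,  7.43, -0.01]))
```

View pics/crop6.png

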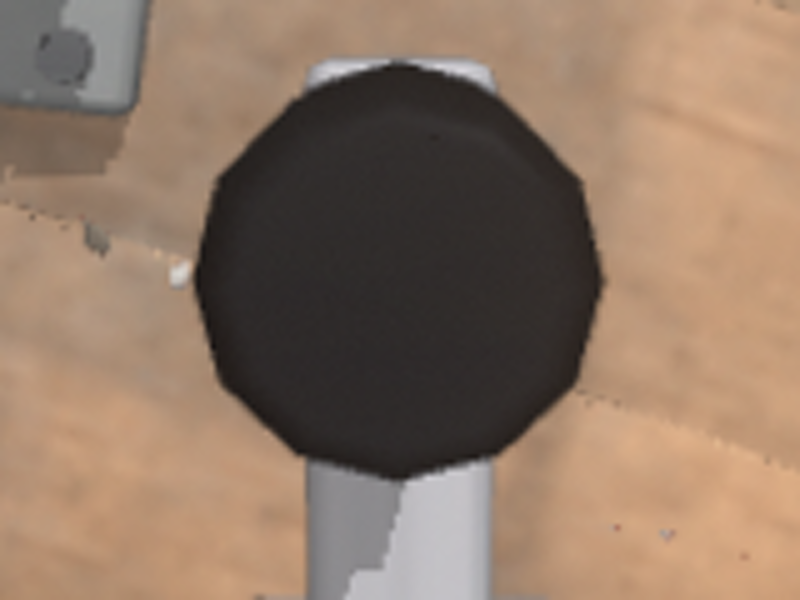

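arm_command:
  deltas: [-0.02, 0, 0.025, 0, 2, 0, -0.05, 0, 0.06, 0, 4, 0, -0.075, 0.01, 0.09, 0, 7.4, 0, -0.088, 0.02, 0.107, 0, 7.4, 0, -0.088, 0.038, 0.107, 0, 7.4, 0, -0.088, 0.038, 0.107, 0, 7.4, 0, -0.088, 0.038, 0.107, 0, 7.4, 0]

```text
time: 7.68
ee_pos: [0.578, -0.008, 0.2009]
eef_rot: [0.532, -0.466, 0.466, -0.532]
ft_force: [-0.0, 0.1, -2.9]
width: 0.0296
```

Run:
```python
from h import *
s=r.read_state();print(s['time'],s['ee_pos'],yaw(s)[0],s['ft_force'],s['torque'],s['width'])
print(cmd(s,[.5777,-.0078,.12],-82.5))
P={}
for n in['scene','side']:
    p=r.camera(n);save(p,n+'7');P[n]=p
X0=[.5777,-.0078]
for n in P: print(n,proj(P[n],X0+[.127]),proj(P[n],X0+[.183]))
a=cv2.imread('pics/scene7.png');b=cv2.imread('pics/side7.png')
def crop(i,n):
    rr,cc=map(int,proj(P[n],X0+[.14]));return cv2.resize(i[rr-50:rr+50,cc-35:cc+35],(400,571),interpolation=cv2.INTER_CUBIC)
cv2.imwrite('pics/crop7.png',np.hstack([crop(a,'scene'),crop(b,'side')]))
```

```text
7.675 [ 0.57804888 -0.00798955  0.20090455] -82.47267195403118 [-0.0431132   0.0797374  -2.94681707] [-0.00015476  0.04819701  0.04430428] 0.02962278980967245
(array([-0.0003,  0.0809, -0.0003]), array([-0.01,  0.03,  0.04]))
scene (np.float64(205.00594402867347), np.float64(324.69875115250005)) (np.float64(175.9286744679853), np.float64(325.48740970552717))
side (np.float64(248.84541431956023), np.float64(351.961771268274)) (np.float64(224.99828388312417), np.float64(354.13425800027807))
```

View pics/crop7.png

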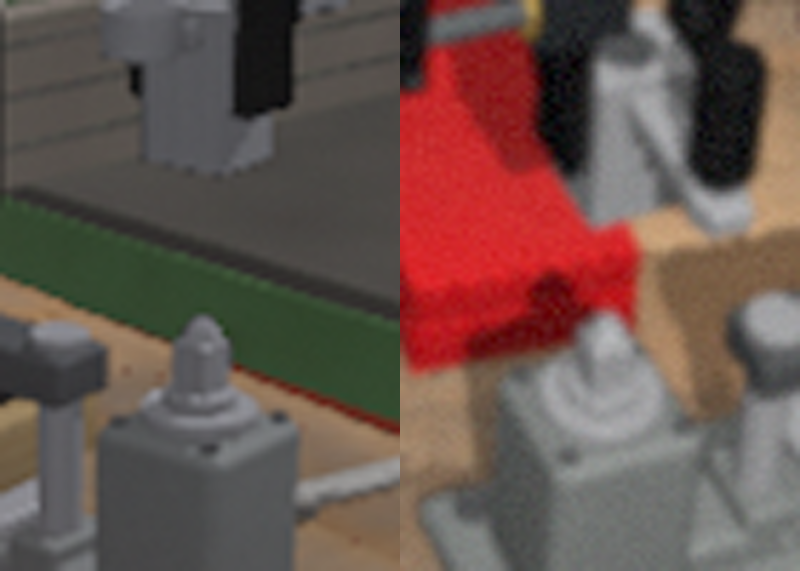

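arm_command:
  deltas: [0, 0.02, 0, 0, 0, 0, 0, 0.04, 0, 0, 0, 0, 0, 0.05, 0, 0, 0, 0, 0, 0.056, 0, 0, 0, 0, 0, 0.06, 0, 0, 0, 0, 0, 0.063, 0, 0, 0, 0, 0, 0.066, 0, 0, 0, 0]

```text
time: 8.65
ee_pos: [0.5784, -0.0066, 0.1347]
eef_rot: [-0.532, 0.465, -0.466, 0.532]
ft_force: [0.2, -0.0, -3.0]
width: 0.0297
```

arm_command:
  deltas: [0, 0.004, 0, 0, 0, 0, 0, 0.008, 0, 0, 0, 0, 0, 0.011, 0, 0, 0, 0, 0, 0.0135, 0, 0, 0, 0, 0, 0.0145, 0, 0, 0, 0, 0, 0.0145, 0, 0, 0, 0]

```text
time: 9.4
ee_pos: [0.5783, -0.0066, 0.1214]
eef_rot: [0.532, -0.465, 0.466, -0.532]
ft_force: [-6.1, -1.2, 10.0]
width: 0.0297
```

Run:
```python
from h import *
for i in range(2):
    s=r.read_state();print(s['time'],s['ee_pos'],yaw(s)[0],s['ft_force'],s['torque'],s['width'])
    p=r.camera(['side','scene'][i]);save(p,['side','scene'][i]+'8')
```

```text
9.4 [ 0.5783248  -0.00661787  0.12143174] -82.3703905160747 [-6.09578719 -1.18873189  9.96279323] [-0.07784313  1.46534599 -0.01161853] 0.02966397605171436
9.45 [ 0.57835018 -0.00659008  0.12146155] -82.36853815976492 [-4.92343446 -0.68774526  9.89657587] [-0.08777411  1.40265258  0.0486063 ] 0.029778783112134014
```

arm_command:
  deltas: [0, -0.0005, 0, 0, 0, 0, 0, -0.001, 0, 0, 0, 0, 0, -0.001, 0, 0, 0, 0, 0, -0.001, 0, 0, 0, 0]
  hand: 0.55

```text
time: 10.0
ee_pos: [0.5782, -0.0066, 0.121]
eef_rot: [-0.532, 0.466, -0.466, 0.532]
ft_force: [0.4, -0.7, 0.4]
width: 0.0474
```

Run:
```python
from h import *
P={}
s=r.read_state();print(s['time'],s['ee_pos'],yaw(s)[0],s['ft_force'],s['width'])
for n in['scene','side']:
    p=r.camera(n);save(p,n+'9');P[n]=p
X0=[.5777,-.0078]
a=cv2.imread('pics/scene9.png');b=cv2.imread('pics/side9.png')
def crop(i,n):
    rr,cc=map(int,proj(P[n],X0+[.14]));return cv2.resize(i[rr-50:rr+50,cc-35:cc+35],(400,571),interpolation=cv2.INTER_CUBIC)
cv2.imwrite('pics/crop9.png',np.hstack([crop(a,'scene'),crop(b,'side')]))
```

```text
10.0 [ 0.57822484 -0.00662129  0.1210038 ] -82.36713639335328 [ 0.38550342 -0.65651668  0.37090784] 0.04741021483101277
```

View pics/crop9.png

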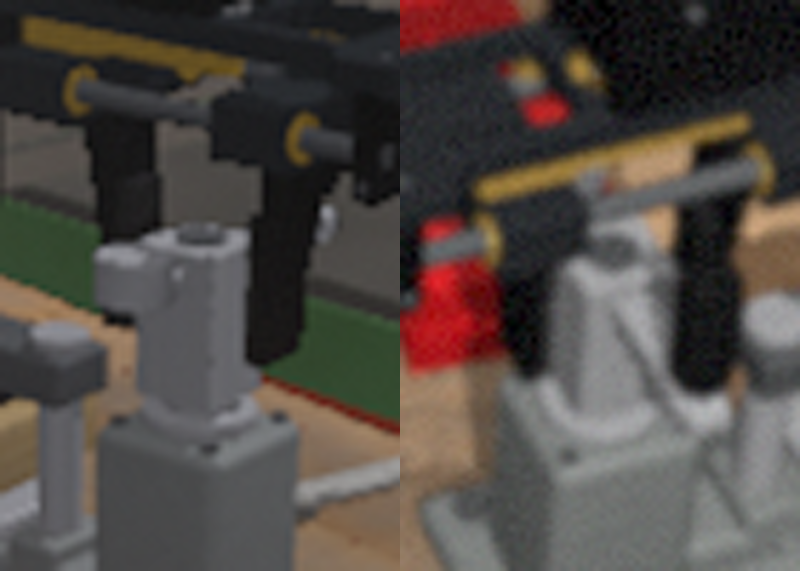

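arm_command:
  deltas: [0, -0.03, 0, 0, 0, 0, 0, -0.07, 0, 0, 0, 0, 0, -0.105, 0, 0, 0, 0, 0, -0.105, 0.02, 0, 0, 0, 0, -0.105, 0.05, 0, 0, 0, 0, -0.105, 0.06, 0, 0, 0, 0, -0.105, 0.06, 0, 0, 0]

```text
time: 10.98
ee_pos: [0.6375, 0.0016, 0.2255]
eef_rot: [0.532, -0.466, 0.465, -0.532]
ft_force: [-0.4, -0.9, 0.7]
width: 0.048
```

Run:
```python
from h import *
s=r.read_state();print(s['time'],s['ee_pos'],yaw(s)[0],s['ft_force'],s['width'])
p=r.camera('wrist');save(p,'wrist10')
s=r.read_state();print(s['ee_pos'])
```

```text
10.975 [0.63751192 0.00161732 0.22553446] -82.34369836717958 [-0.35514597 -0.93476581  0.6594112 ] 0.0479865423814587
[0.63712824 0.00148778 0.22573183]
```

View pics/wrist10.png

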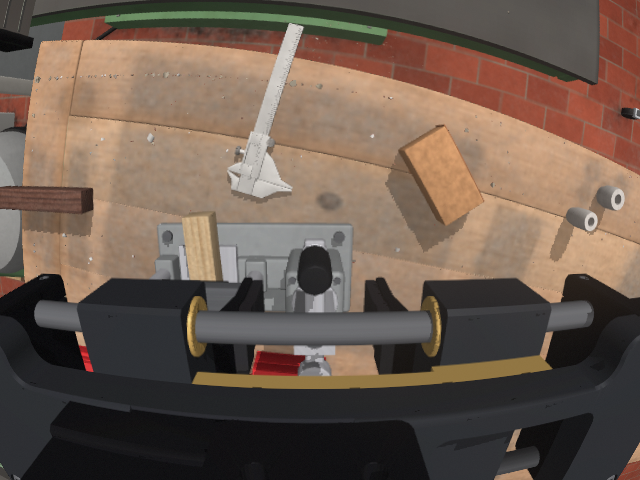

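The grip is centred between the fingers at about (270,315). I'll go down and take hold.

arm_command:
  deltas: [0, 0.03, 0, 0, 0, 0, 0, 0.055, 0, 0, 0, 0, 0, 0.064, 0, 0, 0, 0, 0, 0.064, 0, 0, 0, 0]

```text
time: 11.52
ee_pos: [0.6373, 0.0011, 0.1623]
eef_rot: [0.532, -0.466, 0.466, -0.532]
ft_force: [-0.2, 0.2, 0.3]
width: 0.0478
```

arm_command:
  deltas: [0, 0, 0, 0, 0, 0, 0, 0, 0, 0, 0, 0, 0, 0, 0, 0, 0, 0, 0, 0, 0, 0, 0, 0, 0, 0, 0, 0, 0, 0, 0, 0, 0, 0, 0, 0]
  hand: 0
  grip_force: 30

```text
time: 12.28
ee_pos: [0.6378, 0.0013, 0.1622]
eef_rot: [-0.532, 0.465, -0.466, 0.532]
ft_force: [-0.8, 0.9, 0.8]
width: 0.0191
```

Run:
```python
from h import *
s=r.read_state();y,m=yaw(s);print(s['time'],s['ee_pos'],y,s['ft_force'],s['width'])
X=s['ee_pos'];a0=np.degrees(np.arctan2(X[1]+.007,X[0]-.578));print(a0,np.hypot(X[1]+.007,X[0]-.578))
C=np.array([.578,-.007,X[2]])
for k in range(1,25):
    a=np.radians(a0-15*k);print(k,np.round(m.T@(C+[.06*np.cos(a),.06*np.sin(a),0]-X),4)[[0,2]])
```

```text
12.275 [0.63783435 0.00132469 0.16223742] -82.37108702591988 [-0.81521946  0.90223544  0.80530745] 0.019101616411498185
7.920652305514963 0.06041067769963756
1 [ 0.0155 -0.0024]
2 [ 0.03   -0.0083]
3 [ 0.0425 -0.0178]
4 [ 0.0521 -0.0301]
5 [ 0.0582 -0.0446]
6 [ 0.0603 -0.0601]
7 [ 0.0583 -0.0756]
8 [ 0.0524 -0.0901]
9 [ 0.0429 -0.1026]
10 [ 0.0306 -0.1122]
11 [ 0.0161 -0.1183]
12 [ 0.0006 -0.1204]
13 [-0.0149 -0.1184]
14 [-0.0294 -0.1125]
15 [-0.0419 -0.1031]
16 [-0.0515 -0.0907]
17 [-0.0576 -0.0762]
18 [-0.0597 -0.0607]
19 [-0.0577 -0.0452]
20 [-0.0518 -0.0307]
21 [-0.0423 -0.0182]
22 [-0.03   -0.0086]
23 [-0.0155 -0.0025]
24 [ 0.     -0.0004]
```

arm_command:
  deltas: [0.0104, 0, -0.0009, 0, 0, 0, 0.0205, 0, -0.0036, 0, 0, 0, 0.03, 0, -0.008, 0, 0, 0, 0.0386, 0, -0.014, 0, 0, 0, 0.046, 0, -0.0214, 0, 0, 0, 0.052, 0, -0.03, 0, 0, 0, 0.0564, 0, -0.0395, 0, 0, 0, 0.0591, 0, -0.0496, 0, 0, 0]

```text
time: 13.28
ee_pos: [0.5956, -0.0645, 0.1621]
eef_rot: [0.532, -0.466, 0.466, -0.532]
ft_force: [3.9, 0.8, 3.6]
width: 0.0187
```

```bash
cat >> h.py <<'E'
def tan(C=(.578,-.007)):
    s=r.read_state();X=s['ee_pos'];d=X[:2]-C;a=np.arctan2(d[1],d[0]);F=s['ft_force'][:2]
    t=np.array([np.sin(a),-np.cos(a)]);n=d/np.linalg.norm(d)
    print('t',round(s['time'],2),'ang',round(np.degrees(a),1),'rad',round(np.linalg.norm(d)*1000,1),'Ftan_resist',round(-F@t,2),'Frad',round(F@n,2),'Fz',round(s['ft_force'][2],2),'yaw',round(yaw(s)[0],2),'X',X.round(4),'w',round(s['width'],4))
    return s
E
python3 -c "
from h import *
tan();r.camera('side');tan()"
```

```text
t 13.28 ang -72.9 rad 60.1 Ftan_resist 4.02 Frad 0.36 Fz 3.6 yaw -82.39 X [ 0.5956 -0.0645  0.1621] w 0.0187
t 13.32 ang -74.1 rad 60.2 Ftan_resist 2.16 Frad 1.03 Fz 5.07 yaw -82.41 X [ 0.5945 -0.0649  0.162 ] w 0.0191
```

Run:
```python
import numpy as np
for s,st in((80,12),(176,12),(272,10),):
    L=[]
    for k in range(1,9):
        p=np.radians(s+st*k);q=np.radians(s);L+=[round(.06*(np.sin(p)-np.sin(q)),4),0,round(.06*(np.cos(p)-np.cos(q)),4),0,0,0]
    print(s,L)
```

```text
80 [np.float64(0.0009), 0, np.float64(-0.0125), 0, 0, 0, np.float64(-0.0009), 0, np.float64(-0.0249), 0, 0, 0, np.float64(-0.0052), 0, np.float64(-0.0367), 0, 0, 0, np.float64(-0.0118), 0, np.float64(-0.0474), 0, 0, 0, np.float64(-0.0205), 0, np.float64(-0.0564), 0, 0, 0, np.float64(-0.0309), 0, np.float64(-0.0634), 0, 0, 0, np.float64(-0.0426), 0, np.float64(-0.0681), 0, 0, 0, np.float64(-0.0549), 0, np.float64(-0.0703), 0, 0, 0]
176 [np.float64(-0.0125), 0, np.float64(0.0004), 0, 0, 0, np.float64(-0.0247), 0, np.float64(0.0035), 0, 0, 0, np.float64(-0.036), 0, np.float64(0.009), 0, 0, 0, np.float64(-0.0459), 0, np.float64(0.0167), 0, 0, 0, np.float64(-0.0539), 0, np.float64(0.0263), 0, 0, 0, np.float64(-0.0598), 0, np.float64(0.0374), 0, 0, 0, np.float64(-0.0633), 0, np.float64(0.0494), 0, 0, 0, np.float64(-0.0641), 0, np.float64(0.0619), 0, 0, 0]
272 [np.float64(0.0013), 0, np.float64(0.0104), 0, 0, 0, np.float64(0.0043), 0, np.float64(0.0204), 0, 0, 0, np.float64(0.0091), 0, np.float64(0.0297), 0, 0, 0, np.float64(0.0154), 0, np.float64(0.0381), 0, 0, 0, np.float64(0.023), 0, np.float64(0.0452), 0, 0, 0, np.float64(0.0318), 0, np.float64(0.0509), 0, 0, 0, np.float64(0.0414), 0, np.float64(0.055), 0, 0, 0, np.float64(0.0516), 0, np.float64(0.0573), 0, 0, 0]
```

arm_command:
  deltas: [0.0009, 0, -0.0125, 0, 0, 0, -0.0009, 0, -0.0249, 0, 0, 0, -0.0052, 0, -0.0367, 0, 0, 0, -0.0118, 0, -0.0474, 0, 0, 0, -0.0205, 0, -0.0564, 0, 0, 0, -0.0309, 0, -0.0634, 0, 0, 0, -0.0426, 0, -0.0681, 0, 0, 0, -0.0549, 0, -0.0703, 0, 0, 0]

```text
time: 14.32
ee_pos: [0.5192, -0.0184, 0.1617]
eef_rot: [-0.532, 0.465, -0.466, 0.532]
ft_force: [12.5, -2.1, -7.4]
width: 0.0194
```

```bash
python3 -c "
from h import *
tan();p=r.camera('side');save(p,'side11');tan()"
```

```text
t 14.32 ang -169.0 rad 59.9 Ftan_resist 4.4 Frad -11.85 Fz -7.36 yaw -82.36 X [ 0.5192 -0.0184  0.1617] w 0.0194
t 14.38 ang -170.9 rad 59.7 Ftan_resist -0.29 Frad -9.26 Fz -5.42 yaw -82.25 X [ 0.519  -0.0164  0.1617] w 0.0191
```

View pics/side11.png

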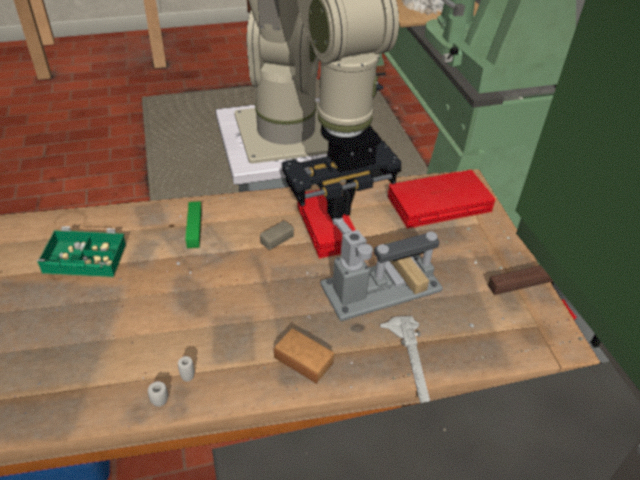

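arm_command:
  deltas: [-0.0125, 0, 0.0015, 0, 0, 0, -0.0247, 0, 0.0046, 0, 0, 0, -0.036, 0, 0.01, 0, 0, 0, -0.0459, 0, 0.0178, 0, 0, 0, -0.0539, 0, 0.0274, 0, 0, 0, -0.0598, 0, 0.0385, 0, 0, 0, -0.0633, 0, 0.0505, 0, 0, 0, -0.0641, 0, 0.063, 0, 0, 0]

```text
time: 15.38
ee_pos: [0.5738, 0.0538, 0.1618]
eef_rot: [0.532, -0.466, 0.465, -0.532]
ft_force: [-3.5, -2.4, 2.0]
width: 0.019
```

```bash
python3 -c "
from h import *
tan();p=r.camera('side');tan()"
```

```text
t 15.38 ang 94.0 rad 60.9 Ftan_resist 3.67 Frad -2.11 Fz 2.0 yaw -82.34 X [0.5738 0.0538 0.1618] w 0.019
t 15.43 ang 92.7 rad 60.9 Ftan_resist 1.9 Frad -1.54 Fz 2.63 yaw -82.37 X [0.5751 0.0538 0.1618] w 0.0193
```

arm_command:
  deltas: [0.0013, 0, 0.0104, 0, 0, 0, 0.0043, 0, 0.0204, 0, 0, 0, 0.0091, 0, 0.0297, 0, 0, 0, 0.0154, 0, 0.0381, 0, 0, 0, 0.023, 0, 0.0452, 0, 0, 0, 0.0318, 0, 0.0509, 0, 0, 0, 0.0414, 0, 0.055, 0, 0, 0, 0.0516, 0, 0.0573, 0, 0, 0]

```text
time: 16.42
ee_pos: [0.6374, 0.0092, 0.1621]
eef_rot: [-0.532, 0.466, -0.466, 0.532]
ft_force: [-2.0, 2.8, 0.6]
width: 0.0191
```

```bash
python3 -c "
from h import *
tan();p=r.camera('side');save(p,'side12');tan()
for s,st in((352,11),(440,8),(480,6),(528,6)):
    L=[]
    for k in range(1,9):
        p=np.radians(s+st*k);q=np.radians(s);L+=[float(round(.06*(np.sin(p)-np.sin(q)),4)),0,float(round(.06*(np.cos(p)-np.cos(q)),4)),0,0,0]
    print(s,L)
im=cv2.imread('pics/side12.png');cv2.imwrite('pics/crop12.png',cv2.resize(im[210:330,310:470],(800,600),interpolation=cv2.INTER_CUBIC))
"
```

```text
t 16.43 ang 15.3 rad 61.6 Ftan_resist 3.2 Frad -1.16 Fz 0.56 yaw -82.36 X [0.6374 0.0092 0.1621] w 0.0191
t 16.48 ang 13.3 rad 61.6 Ftan_resist 0.7 Frad 1.1 Fz 1.52 yaw -82.47 X [0.6379 0.0071 0.1621] w 0.0193
352 [0.0115, 0, 0.0005, 0, 0, 0, 0.0229, 0, -0.0012, 0, 0, 0, 0.0337, 0, -0.005, 0, 0, 0, 0.0436, 0, -0.0109, 0, 0, 0, 0.0522, 0, -0.0185, 0, 0, 0, 0.0592, 0, -0.0276, 0, 0, 0, 0.0644, 0, -0.0379, 0, 0, 0, 0.0674, 0, -0.049, 0, 0, 0]
440 [0.0009, 0, -0.0083, 0, 0, 0, 0.0006, 0, -0.0167, 0, 0, 0, -0.0009, 0, -0.0249, 0, 0, 0, -0.0035, 0, -0.0329, 0, 0, 0, -0.0071, 0, -0.0404, 0, 0, 0, -0.0118, 0, -0.0474, 0, 0, 0, -0.0174, 0, -0.0536, 0, 0, 0, -0.0238, 0, -0.059, 0, 0, 0]
480 [-0.0034, 0, -0.0053, 0, 0, 0, -0.0074, 0, -0.0101, 0, 0, 0, -0.0118, 0, -0.0146, 0, 0, 0, -0.0167, 0, -0.0185, 0, 0, 0, -0.022, 0, -0.022, 0, 0, 0, -0.0276, 0, -0.0248, 0, 0, 0, -0.0334, 0, -0.0271, 0, 0, 0, -0.0395, 0, -0.0287, 0, 0, 0]
528 [-0.0062, 0, -0.001, 0, 0, 0, -0.0125, 0, -0.0013, 0, 0, 0, -0.0187, 0, -0.001, 0, 0, 0, -0.0249, 0, -0.0, 0, 0, 0, -0.031, 0, 0.0016, 0, 0, 0, -0.0369, 0, 0.0039, 0, 0, 0, -0.0425, 0, 0.0067, 0, 0, 0, -0.0477, 0, 0.0101, 0, 0, 0]
```

View pics/crop12.png

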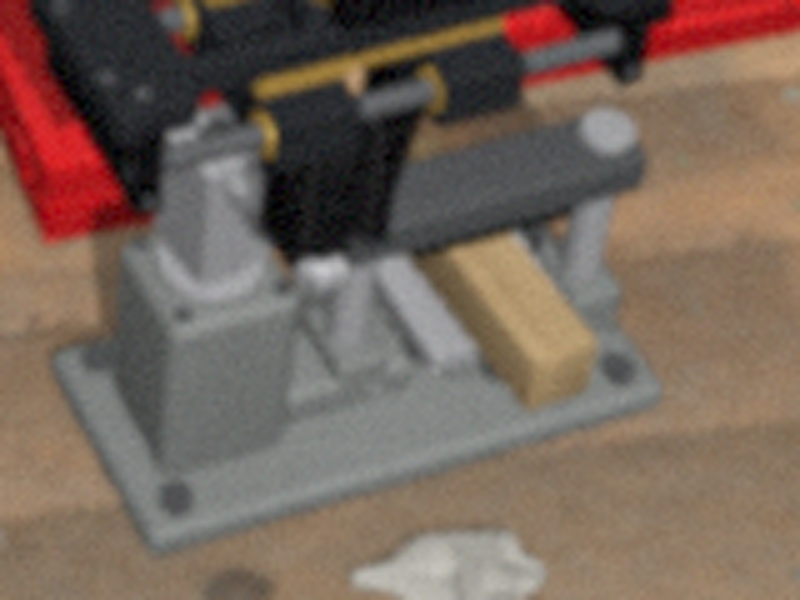

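arm_command:
  deltas: [0.0115, 0, 0.0003, 0, 0, 0, 0.0229, 0, -0.0015, 0, 0, 0, 0.0337, 0, -0.0053, 0, 0, 0, 0.0436, 0, -0.011, 0, 0, 0, 0.0522, 0, -0.0185, 0, 0, 0, 0.0592, 0, -0.0276, 0, 0, 0, 0.0644, 0, -0.0379, 0, 0, 0, 0.0674, 0, -0.049, 0, 0, 0]

```text
time: 17.48
ee_pos: [0.5968, -0.0643, 0.1622]
eef_rot: [-0.532, 0.465, -0.466, 0.532]
ft_force: [1.9, 2.5, -0.1]
width: 0.0189
```

```bash
python3 -c "
from h import *
tan((.579,-.007));p=r.camera('side');save(p,'side13');tan((.579,-.007));
im=cv2.imread('pics/side13.png');cv2.imwrite('pics/crop13.png',cv2.resize(im[210:330,310:470],(800,600),interpolation=cv2.INTER_CUBIC))
"
```

```text
t 17.48 ang -72.8 rad 60.0 Ftan_resist 2.6 Frad -1.86 Fz -0.07 yaw -82.39 X [ 0.5968 -0.0643  0.1622] w 0.0189
t 17.52 ang -74.0 rad 60.0 Ftan_resist 2.56 Frad -1.52 Fz 1.68 yaw -82.41 X [ 0.5955 -0.0647  0.162 ] w 0.0196
```

View pics/crop13.png

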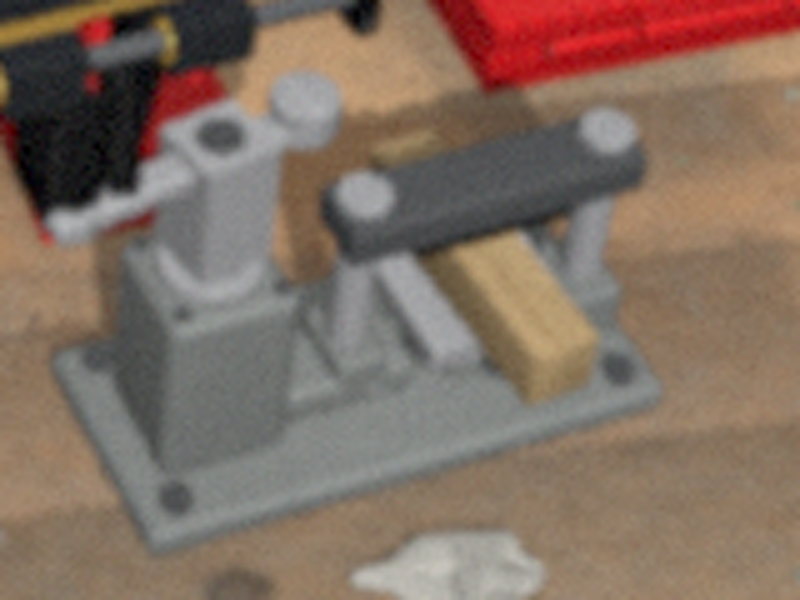

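```bash
python3 -c "
import cv2,numpy as np
L=[cv2.resize(cv2.imread(f'pics/side{k}.png')[245:305,385:445],(400,400),interpolation=cv2.INTER_CUBIC) for k in(0,13)]
cv2.imwrite('pics/cmp.png',np.hstack(L))
"
```

```text
(no output)
```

View pics/cmp.png

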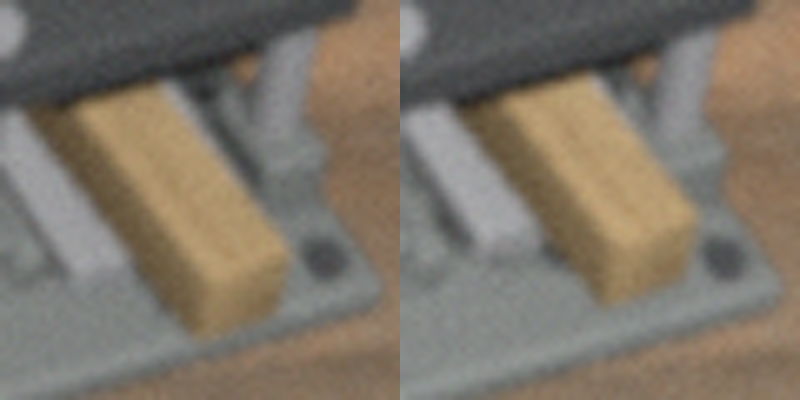

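arm_command:
  deltas: [0.0009, 0, -0.0083, 0, 0, 0, 0.0006, 0, -0.0167, 0, 0, 0, -0.0009, 0, -0.0249, 0, 0, 0, -0.0035, 0, -0.0329, 0, 0, 0, -0.0071, 0, -0.0404, 0, 0, 0]

```text
time: 18.15
ee_pos: [0.5558, -0.0622, 0.1621]
eef_rot: [0.532, -0.466, 0.466, -0.532]
ft_force: [3.9, -0.2, 0.5]
width: 0.0192
```

```bash
python3 -c "
from h import *
tan((.579,-.007));p=r.camera('side');tan((.579,-.007));
"
```

```text
t 18.15 ang -112.8 rad 59.9 Ftan_resist 3.64 Frad -1.31 Fz 0.52 yaw -82.39 X [ 0.5558 -0.0622  0.1621] w 0.0192
t 18.2 ang -113.7 rad 59.8 Ftan_resist 1.72 Frad 0.39 Fz 1.8 yaw -82.35 X [ 0.555  -0.0617  0.1621] w 0.0192
```

arm_command:
  deltas: [-0.0034, 0, -0.0051, 0, 0, 0, -0.0074, 0, -0.0099, 0, 0, 0, -0.0118, 0, -0.0142, 0, 0, 0, -0.0167, 0, -0.018, 0, 0, 0]

```text
time: 18.7
ee_pos: [0.5357, -0.0482, 0.1621]
eef_rot: [0.532, -0.466, 0.466, -0.532]
ft_force: [0.5, -5.0, 3.4]
width: 0.0193
```

```bash
python3 -c "
from h import *
tan((.579,-.007));p=r.camera('side');tan((.579,-.007));
"
```

```text
t 18.7 ang -136.4 rad 59.7 Ftan_resist 3.96 Frad 3.1 Fz 3.4 yaw -82.4 X [ 0.5357 -0.0482  0.1621] w 0.0193
t 18.75 ang -137.3 rad 59.6 Ftan_resist 1.02 Frad 5.55 Fz 5.96 yaw -82.35 X [ 0.5352 -0.0475  0.1621] w 0.0188
```

```bash
python3 -c "
import numpy as np
for k in range(1,24):
    p=np.radians(504+6*k);q=np.radians(504);print(504+6*k,round(.06*(np.sin(p)-np.sin(q)),4),round(.06*(np.cos(p)-np.cos(q)),4))
"
```

```text
510 -0.0053 -0.0034
516 -0.0109 -0.0063
522 -0.0167 -0.0085
528 -0.0228 -0.0101
534 -0.029 -0.0111
540 -0.0353 -0.0115
546 -0.0415 -0.0111
552 -0.0477 -0.0101
558 -0.0538 -0.0085
564 -0.0597 -0.0063
570 -0.0653 -0.0034
576 -0.0705 -0.0
582 -0.0754 0.004
588 -0.0799 0.0084
594 -0.0838 0.0133
600 -0.0872 0.0185
606 -0.0901 0.0241
612 -0.0923 0.03
618 -0.094 0.0361
624 -0.0949 0.0423
630 -0.0953 0.0485
636 -0.0949 0.0548
642 -0.094 0.061
```

arm_command:
  deltas: [-0.0051, 0, -0.0037, 0, 0, 0, -0.0106, 0, -0.0067, 0, 0, 0, -0.0164, 0, -0.0089, 0, 0, 0, -0.0226, 0, -0.0105, 0, 0, 0]

```text
time: 19.25
ee_pos: [0.5224, -0.0266, 0.162]
eef_rot: [0.532, -0.466, 0.466, -0.532]
ft_force: [-0.1, -4.2, 3.7]
width: 0.0189
```

```bash
python3 -c "
from h import *
tan((.579,-.007));p=r.camera('side');tan((.579,-.007));
"
```

```text
t 19.25 ang -160.9 rad 59.9 Ftan_resist 3.93 Frad 1.41 Fz 3.69 yaw -82.37 X [ 0.5224 -0.0266  0.162 ] w 0.0189
t 19.3 ang -162.0 rad 59.8 Ftan_resist 1.29 Frad 4.37 Fz 4.54 yaw -82.31 X [ 0.5222 -0.0255  0.162 ] w 0.0191
```

arm_command:
  deltas: [-0.0062, 0, -0.0013, 0, 0, 0, -0.0125, 0, -0.0017, 0, 0, 0, -0.0187, 0, -0.0013, 0, 0, 0, -0.0249, 0, -0.0003, 0, 0, 0]

```text
time: 19.8
ee_pos: [0.5191, -0.0023, 0.162]
eef_rot: [0.532, -0.466, 0.466, -0.532]
ft_force: [-0.9, -7.3, 3.7]
width: 0.0193
```

```bash
python3 -c "
from h import *
tan((.579,-.007));p=r.camera('side');save(p,'side14');tan((.579,-.007));
im=cv2.imread('pics/side14.png');cv2.imwrite('pics/crop14.png',cv2.resize(im[210:330,310:470],(800,600),interpolation=cv2.INTER_CUBIC))
"
```

```text
t 19.8 ang 175.5 rad 60.1 Ftan_resist 7.37 Frad 0.34 Fz 3.68 yaw -82.38 X [ 0.5191 -0.0023  0.162 ] w 0.0193
t 19.85 ang 174.8 rad 60.1 Ftan_resist 5.05 Frad -0.11 Fz 2.17 yaw -82.34 X [ 0.5191 -0.0015  0.162 ] w 0.0192
```

View pics/crop14.png

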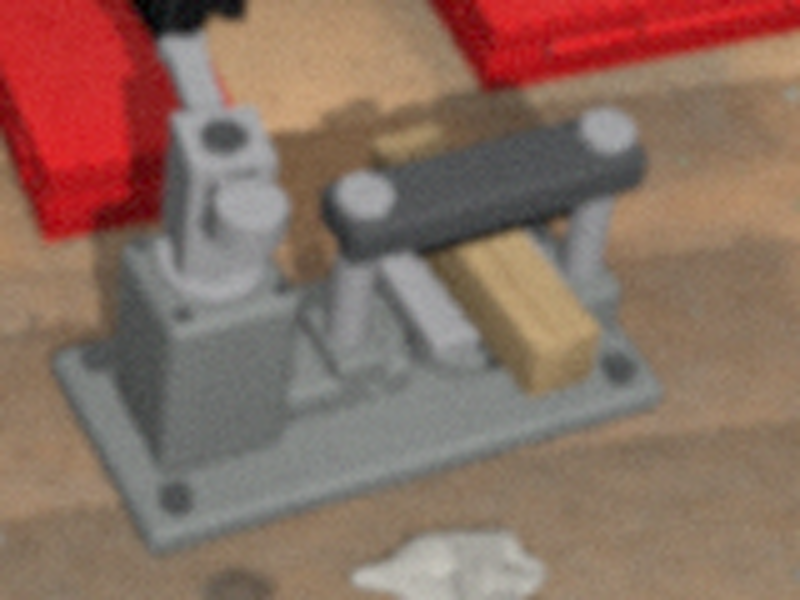

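arm_command:
  deltas: [0, 0, 0, 0, 0, 0, 0, 0, 0, 0, 0, 0]

```text
time: 20.1
ee_pos: [0.5191, -0.0021, 0.1619]
eef_rot: [0.532, -0.466, 0.466, -0.532]
ft_force: [-2.1, -3.7, 2.7]
width: 0.0193
```

```bash
python3 -c "
from h import *
for i in range(3): tan((.579,-.007));p=r.camera('side')
"
```

```text
t 20.1 ang 175.3 rad 60.1 Ftan_resist 3.86 Frad 1.82 Fz 2.73 yaw -82.36 X [ 0.5191 -0.0021  0.1619] w 0.0193
t 20.15 ang 175.4 rad 60.1 Ftan_resist 4.52 Frad 1.74 Fz 3.16 yaw -82.37 X [ 0.5191 -0.0021  0.162 ] w 0.0187
t 20.2 ang 175.4 rad 60.0 Ftan_resist 5.04 Frad 2.66 Fz 3.27 yaw -82.37 X [ 0.5192 -0.0022  0.162 ] w 0.0196
```

arm_command:
  deltas: [-0.0016, 0, 0.0003, 0, 0, 0, -0.0031, 0, 0.0007, 0, 0, 0, -0.0031, 0, 0.0007, 0, 0, 0]

```text
time: 20.62
ee_pos: [0.5194, 0.0001, 0.162]
eef_rot: [0.532, -0.466, 0.466, -0.532]
ft_force: [-1.8, -6.9, 4.5]
width: 0.019
```

```bash
python3 -c "
from h import *
for i in range(3): tan((.579,-.007));p=r.camera('side')
"
```

```text
t 20.62 ang 173.2 rad 60.1 Ftan_resist 7.02 Frad 1.01 Fz 4.55 yaw -82.41 X [5.194e-01 1.000e-04 1.620e-01] w 0.019
t 20.68 ang 173.2 rad 60.1 Ftan_resist 7.72 Frad 0.95 Fz 3.6 yaw -82.41 X [5.194e-01 1.000e-04 1.620e-01] w 0.0189
t 20.73 ang 173.2 rad 60.1 Ftan_resist 7.46 Frad 2.29 Fz 2.93 yaw -82.41 X [5.194e-01 1.000e-04 1.620e-01] w 0.0191
```

arm_command:
  deltas: [0.0006, 0, -0.0001, 0, 0, 0, 0.0012, 0, -0.0002, 0, 0, 0]

```text
time: 21.02
ee_pos: [0.5193, -0.0006, 0.162]
eef_rot: [0.532, -0.466, 0.466, -0.532]
ft_force: [-1.8, -4.4, 3.0]
width: 0.0188
```

```bash
python3 -c "
from h import *
for i in range(1): tan((.579,-.007));p=r.camera('side');save(p,'side15')
tan((.579,-.007))
for f,n in((0,'a'),):
    L=[cv2.resize(cv2.imread(f'pics/side{k}.png')[235:305,365:445],(400,350),interpolation=cv2.INTER_CUBIC) for k in(13,15)]
    cv2.imwrite('pics/cmp15.png',np.hstack(L))
"
```

```text
t 21.02 ang 173.9 rad 60.0 Ftan_resist 4.59 Frad 1.36 Fz 3.02 yaw -82.39 X [ 0.5193 -0.0006  0.162 ] w 0.0188
t 21.07 ang 173.9 rad 60.0 Ftan_resist 4.47 Frad 1.84 Fz 4.18 yaw -82.39 X [ 0.5193 -0.0006  0.162 ] w 0.019
```

View pics/cmp15.png

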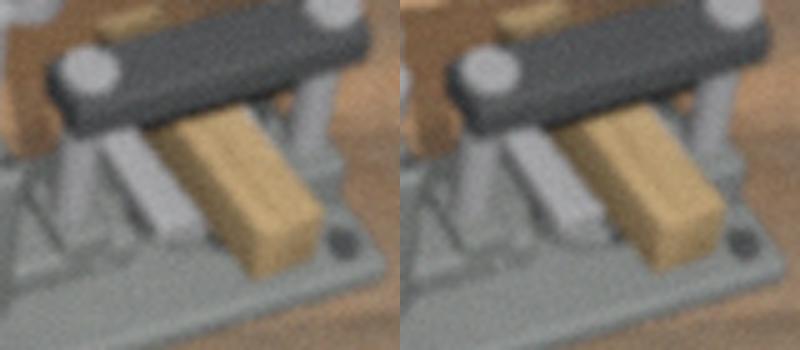

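```bash
python3 -c "
from h import *
p=r.camera('scene');save(p,'scene15')
L=[cv2.resize(cv2.imread(f'pics/scene{k}.png')[185:265,235:335],(400,320),interpolation=cv2.INTER_CUBIC) for k in(0,15)]
cv2.imwrite('pics/cmps.png',np.hstack(L))
tan((.579,-.007))
"
```

```text
t 21.12 ang 173.8 rad 60.0 Ftan_resist 5.69 Frad 2.61 Fz 3.71 yaw -82.39 X [ 5.193e-01 -5.000e-04  1.620e-01] w 0.0192
```

View pics/cmps.png

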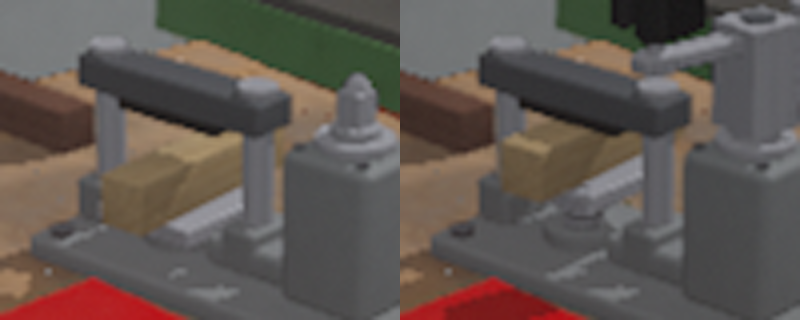

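arm_command:
  deltas: [0.001, 0, -0.0002, 0, 0, 0, 0.0018, 0, -0.0003, 0, 0, 0]

```text
time: 21.38
ee_pos: [0.5193, -0.0016, 0.162]
eef_rot: [-0.532, 0.466, -0.465, 0.532]
ft_force: [-3.3, -1.4, 3.9]
width: 0.0191
```

```bash
python3 -c "
from h import *
for i in range(2): tan((.579,-.007));r.camera('side')
"
```

```text
t 21.38 ang 174.9 rad 60.0 Ftan_resist 1.74 Frad 3.2 Fz 3.92 yaw -82.35 X [ 0.5193 -0.0016  0.162 ] w 0.0191
t 21.43 ang 174.9 rad 59.9 Ftan_resist 2.57 Frad 3.05 Fz 5.0 yaw -82.35 X [ 0.5193 -0.0017  0.162 ] w 0.0191
```

arm_command:
  deltas: [0, 0, 0, 0, 0, 0, 0, 0, 0, 0, 0, 0, 0, 0, 0, 0, 0, 0, 0, 0, 0, 0, 0, 0]
  hand: 0.5

```text
time: 21.98
ee_pos: [0.5195, -0.0018, 0.162]
eef_rot: [-0.532, 0.466, -0.466, 0.532]
ft_force: [0.6, -0.7, -0.5]
width: 0.0428
```

```bash
python3 -c "
from h import *
tan((.579,-.007));p=r.camera('wrist');save(p,'wrist16')
"
```

```text
t 21.98 ang 175.0 rad 59.7 Ftan_resist 0.7 Frad -0.65 Fz -0.53 yaw -82.35 X [ 0.5195 -0.0018  0.162 ] w 0.0428
```

View pics/wrist16.png

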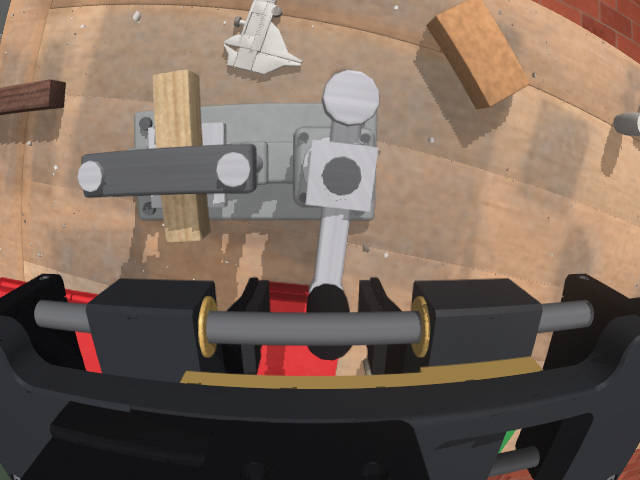

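arm_command:
  deltas: [0, -0.03, 0, 0, 0, 0, 0, -0.07, 0, 0, 0, 0, 0, -0.11, 0, 0, 0, 0, 0, -0.13, -0.04, 0, 0, 0, 0, -0.13, -0.09, 0, 0, 0, 0, -0.13, -0.1, 0, 0, 0, 0, -0.13, -0.1, 0, 0, 0]

```text
time: 22.9
ee_pos: [0.4204, -0.0155, 0.2924]
eef_rot: [-0.532, 0.465, -0.466, 0.532]
ft_force: [1.2, 0.3, -1.0]
width: 0.0436
```

```bash
python3 -c "
from h import *
s=r.read_state();print(s['time'],s['ee_pos'],s['ft_force'])
P={}
for n in ['scene','side']:
    p=r.camera(n);save(p,n+'17');P[n]=p
for n in P:
    for q in ['blank_centre','bridge_face','lift_table_top','crank_hub']:
        print(n,q,[(np.round(d['centre'],1).tolist(),round(d['conf'],2)) for d in r.boxes_of(P[n],q)][:2])
a=cv2.imread('pics/scene17.png')[170:270,240:373];b=cv2.imread('pics/side17.png')[215:315,315:448]
cv2.imwrite('pics/fin.png',np.hstack([cv2.resize(a,(400,300),interpolation=cv2.INTER_CUBIC),cv2.resize(b,(400,300),interpolation=cv2.INTER_CUBIC)]))
"
```

```text
22.9 [ 0.42044207 -0.01552565  0.29236496] [ 1.17588327  0.3449742  -0.99973319]
scene blank_centre [([383.5, 322.5], 0.86), ([220.3, 275.2], 0.63)]
scene bridge_face [([208.6, 278.8], 0.7)]
scene lift_table_top []
scene crank_hub [([196.2, 318.1], 0.83)]
side blank_centre [([269.4, 413.5], 0.87), ([227.4, 188.1], 0.67)]
side bridge_face [([289.6, 367.5], 0.69), ([253.7, 404.1], 0.6)]
side lift_table_top [([271.3, 394.9], 0.8), ([288.0, 364.8], 0.28)]
side crank_hub [([241.2, 349.6], 0.8)]
```

View pics/fin.png

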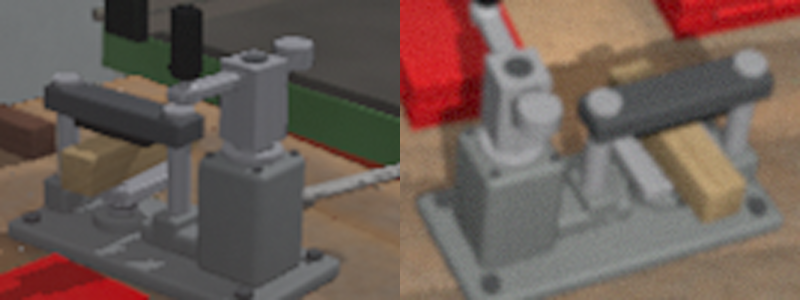

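View pics/side17.png

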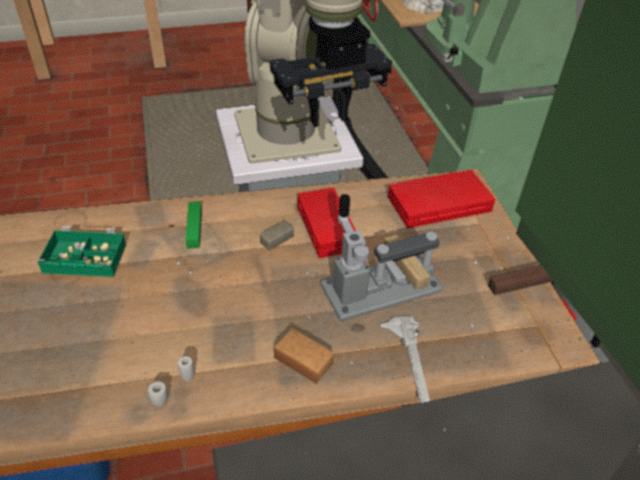

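```bash
python3 -c "
from h import *
P={n:r.camera(n) for n in('scene','side')}
sc=lambda u,v:(170+v/3,240+u*133/400)
sd=lambda u,v:(215+v/3,315+(u-400)*133/400)
for n,a,b in(('cap1',(182,108),(604,100)),('cap2',(67,77),(748,62)),('hubtop',(258,57),(518,67))):
    print(n,tri([ray(P['scene'],*sc(*a)),ray(P['side'],*sd(*b))]).round(4))
# blank end top near-scene corner predictions
print(r.read_state()['time'])
"
```

```text
cap1 [0.5728 0.0529 0.1105]
cap2 [0.5587 0.1519 0.1097]
hubtop [ 0.5808 -0.0067  0.1572]
23.5
```

```bash
python3 -c "
from h import *
print(r.close_job());print(r.read_state()['time'])"
```

```text
the job is handed in; nothing more can be done
None
the job is handed in; nothing more can be done
```

The crank is fitted on the jack's shaft and wound clockwise until it went tight, and the blank is pressed up against the bar. I let go, moved the hand clear and handed the job in at about 23.5 s.

**Fitting:** The hub went down until it met the shoulder, with about 13 N upward. Its underside came to about 0.103 m, which is the shoulder height. The last check put the hub top at 0.157 m against an expected 0.155 m, within camera error.

**Winding:** I held the revolving grip and led it round about 1.5 turns, which should be roughly 18 mm of rise. The force along the circle was about 3 to 4 N while idle. At the end it climbed to a steady 7.0–7.7 N over a few degrees, above the 5 N firm level and below the 9 N that counts as forcing, so I stopped.

**Release:** I eased off to about 2 N before opening the fingers. The grip came back about 1.8° while I did this. I took that as give in the arm and slack in the crank, and did not test the tightness again.

**Other checks:**
- The bar's column tops measured about 3 mm lower than nominal, which fits contact at 18 mm of rise.
- In the last pictures the blank looks up against the bar, but they are too coarse to show the contact directly.
- Nothing else on the bench looks moved.
- Early in the winding the radial pull on the grip reached about 12 N because my estimate of the shaft centre was about 1 mm off. I corrected this.

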